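Gauge the depth of a blind bore in a trestle-foot blank

ROBOT

A 6-joint arm with a two-finger parallel gripper is mounted at the origin on the work surface. World frame = base frame: x ahead of the robot, y to its left, z up, the work surface at z = 0. Lengths are in m, angles in rad, forces in N, time in s.
With the tool pointing down it reaches from about 0.225 to 0.875 m from the base axis. Payload 3.4 kg.
Tool frame: the origin (TCP) lies on the mounting face of the last link; the fingertips stand 173 mm ahead of it and the grasp point (between the pads) lies 155 mm ahead of it; x points along the fingers, y is the direction in which the jaws open and shut, and the axes are right-handed (so a half turn about x gives the same grasp; the last joint's range is limited). The gripper opens to 85 mm and grips with 20 to 120 N. Pads are 22 mm wide; open, the fingers measure 114 mm over their backs; the gripper's body (76 mm by 85 mm) begins 54 mm behind the grasp point. The pads swing forward as they close: fully open they stand 13 mm farther back than shut.
Start: joints at [1.223, 0.276, 1.505, -0, 1.361, -0.121], TCP at [0.129, 0.56, 0.405] pointing down, gripper open.
Joint ranges: [-2.89, 2.89], [-0.75, 2.08], [0.22, 2.7], [-1.18, 4.32], [0.11, 2.71], [-2.7, 2.7]. Speed limits (rad/s): [2.57, 2.57, 3.14, 3.14, 3.14, 3.14].

INTERFACE

Orientations are given as a unit quaternion [w, x, y, z].
In Python, from rig import manip gives the robot as it stands.
- The arm moves only by the tool arm_command, never from a script. Its argument "targets" is a list of rows, each an object with "dp": the shift along the tool's x, y, z in m, a list of three; "turn": the turn, a rotation vector about the tool's x, y, z in degrees, a list of three; "grip": the opening, from -1 (shut) to 1 (fully open). In form: [{"dp": [tx, ty, tz], "turn": [wx, wy, wz], "grip": grip}, ...]. A call has 1 to 8 rows; each row shifts and turns the commanded pose from where the row before left it, along the tool's axes as they then stand; what a row does not reach is not made up. A row lasts 1/10 s, in which the tool goes at most 50 mm and 8.59 degrees, less where a joint would pass 70% of its speed; a pose out of reach is approached as far as the arm can. A call with a gripper value outside its range is refused whole. The fingers move at their own pace and stop on an object; "grip_force" is the grip in N (left out, the last holds). Time passes only in rows, so rows that do not move let the fingers close. It gives the time, the measured TCP pose, the force and the opening at its end, in the units of the state.
- manip.get_state(): the state, without advancing time (a new reading comes with each control period).
- manip.get_image(name): name is "scene" or "side" or "wrist"; returns the picture (420x560x3 uint8, red, green, blue); there is no depth.
- manip.calibration(name): a dict with "fx", "fy", "cx", "cy" (pixels), "R" (3x3) and "t" (3): a world point X has camera coordinates R X + t. Camera axes: x right, y down, z forward; pixel columns grow to the right and rows downward; lengths in m; the calibration is good to about 2 mm. A picture is of the moment at which its call begins: read the wrist's pose just before it. calibration takes no time and is no camera call; for the wrist camera it gives the pose at the moment of the call.
- manip.sign_off(): hands the job in, once; it reports no verdict.
The state is a dict: "clock": time; "qpos": joint angles; "qd": joint speeds; "effort": joint torques, N m; "position": TCP position; "ee_rot": TCP orientation; "contact_force": force on the tool from outside, world axes, zero at the start; "moment": the same for the moment, N m; "width": finger opening in m.
Only numpy, scipy, OpenCV 4.12 (cv2) and the standard library are available. Lean on these libraries where they do the work, as an engineer would, in place of code of your own. Each camera call takes 0.05 s, during which the arm holds its last target.

TASK

Take the sliding depth gauge from its rest and stand it on the blank held in the vice, its stock flat across the wide bore in the middle. Run the rod down by its grip until it just bottoms in the bore, with a light, slow push that does not dent the wood, and leave the gauge standing there by itself so that it shows the true depth. Do not knock the other things on the bench about.

Things in the scene. Friction and masses are not known exactly. Their poses are not given: they have to be found in the camera images.
- grip (a point): Centre of the flat dark wooden grip on top of the depth gauge's rod, 40 x 18 x 24 mm (long, wide, high): x axis along its length (parallel to the stock), y across, z up. It stands (128 mm - rod projection) above the sole. The gauge, about 0.45 kg, can be carried by this grip: the stock then sinks along the rod to its stop (projection 0) and hangs there.
- sole (a point): Centre of the flat underside (sole) of the gauge's steel stock, on the rod's axis; x along the stock, z up. Stock 110 x 28 x 26 mm, about 0.38 kg, with a brass collar in the middle to 36 mm above the sole; the upright steel rod, 8 mm diameter, slides through it.
- rod (a joint): How far the rod's flat end projects below the sole, in m: 0 is flush (a stop), 0.07 fully out; grows as the grip is pushed down towards the stock. At the start 0.002 to 0.018. The rod slides stiffly, friction about 2.2 N all the way; it stays where it is left while the stock is supported. This is the depth that the gauge shows.
- bore_mouth (a point): Centre of the mouth of the wide bore (18 mm diameter, upright, blind) in the middle of the blank's flat level top face, 95 mm above the bench; x across the blank, y along it. Its depth is not known: its flat bottom (bore_bottom) lies 26 to 60 mm below the mouth. The end grain there gives 1 mm per 20 N and is dented by more than 25 N.
- blank: The beech blank in the vice, immovable: 70 mm wide (x), 200 mm long (y), 95 mm high; origin on the bench under its middle. Two 10 mm dowel holes lie 75 mm to either side of the wide bore along y. The vice's jaws on both long sides are 70 mm high, 360 mm long; two iron hand wheels reach 145 mm from the middle on the -x side.
- rest: The fixed dark wooden rest on which the gauge stands at the start, 130 x 60 x 40 mm, origin on the bench under its middle; the gauge's rod hangs in a 20 mm hole in its middle, the stock lies along its length (x).
- mallet: Bystander: wooden mallet lying on the bench, about 260 mm long.
- round_box: Bystander: round thin-wood box with lid, 71 mm diameter, 44 mm high, between the robot and the gauge's rest.
- try_square: Bystander: try square lying flat.
- chisel: Bystander: chisel lying flat, 250 mm long.
- offcut: Bystander: wooden offcut, 95 x 48 x 30 mm.
- rod_tip (a point): Centre of the rod's flat lower end (rod 8 mm diameter); z up.
Mind the look-alikes: they are no part of the job. Leave any purple look-alike of the part that bears grip alone.

How it is judged:
On the way, in this order (a step that is already met when the one before it is completed fails the run):
1. the gauge is lifted off its rest (height (world z) of sole above 0.06 m), for 0.1 s.
2. the gauge's stock lies flat on the blank across the wide bore (horizontal distance between sole and bore_mouth below 0.006 m and z of sole in the frame of bore_mouth below 0.0015 m and angle between sole's own z axis and vertical below 0.035 rad), for 0.1 s.
At the end, for the whole second after the job is handed in: The gauge stands by itself, at rest and let go, on the blank: its sole flat on the top face (within 1.5 mm, tilted less than 2 degrees), its rod in the wide bore (within 6 mm of its axis) and the rod's end on the bottom of the bore (within 1.5 mm) (all of step 2 and z of sole in the frame of bore_mouth above -0.0015 m and z of rod_tip in the frame of bore_bottom below 0.0015 m and linear speed of gauge below 0.01 m/s); the robot touches nothing.
It fails at once if the gauge is pressed or knocked against the blank with more than 25 N (contact force between gauge and blank above 25 N).
It fails at once if another thing on the bench is shifted by more than 30 mm (distance of any of mallet, round_box, try_square, chisel, offcut from where it was at the start of the episode above 0.03 m).
It also fails if it takes over 45 s, if anything falls off the work surface, if the arm or the gripper's body presses on something with over 40 N, if the wrist force passes 120 N, or if a joint passes its speed limit or range.

## Working session

There is one attempt and no reset: what is moved stays moved. The work goes in short steps, Python scripts to look and compute and a tool call to move; the robot and the scene stay as the last step left them, time stands still between calls to the robot, and variables do not carry over. Pictures are saved under pics/ and viewed, and the job is handed in when it is done.

Besides the shell and the picture viewer there is one more tool, called after "Call:" as a command line: name --argument value ..., lists and objects as JSON in quotes. arm_command: Moves the arm, as the interface text tells. Its arguments: {"type":"object","properties":{"targets":{"type":"array"},"grip_force":{"type":"number"}},"required":["targets"]}

```bash
ls; mkdir -p pics
python3 - <<'E'
from rig import manip
import cv2
s=manip.get_state(); print(s)
for n in ["scene","side","wrist"]:
    c=manip.calibration(n); print(n,c)
    im=manip.get_image(n); cv2.imwrite(f"pics/{n}0.png",im[:,:,::-1])
E
```

```text
pics
{'clock': 0.0, 'qpos': array([ 1.22299176e+00,  2.76605140e-01,  1.50612699e+00, -4.27921195e-06,
        1.36069072e+00, -1.20988686e-01]), 'qd': array([ 1.12041294e-03,  4.60560641e-05, -1.23210973e-03,  7.24558112e-04,
        8.21121627e-05, -7.13636583e-04]), 'effort': array([ 1.49699012e-03, -4.16776907e+01, -2.45808738e+01, -1.41179015e-05,
        1.08986822e-02, -1.27539997e-05]), 'position': array([0.12923261, 0.56007738, 0.40383608]), 'ee_rot': array([ 0.70241537,  0.07938967,  0.70271306, -0.08064911]), 'contact_force': array([ 0.58182026, -0.71879416,  0.88955365]), 'moment': array([-0.00303434,  0.02585885, -0.02080615]), 'width': 0.08563859775246283}
scene {'fx': 379.46612976503593, 'fy': 379.46612976503593, 'cx': 283.57235346506855, 'cy': 204.61022390493423, 'R': array([[-0.79473008,  0.60650828, -0.02349058],
       [ 0.35481149,  0.43282564, -0.82871634],
       [-0.492456  , -0.66694053, -0.55917566]]), 't': array([ 0.29660051, -0.19687328,  1.71729223])}
side {'fx': 531.843560813297, 'fy': 531.843560813297, 'cx': 276.5329289391619, 'cy': 197.6565637741241, 'R': array([[-0.99901526, -0.04109329,  0.01672851],
       [-0.04068122,  0.69792525, -0.71501425],
       [ 0.01770704, -0.71499069, -0.69890971]]), 't': array([ 0.56413002, -0.03445645,  1.7152979 ])}
wrist {'fx': 371.9169811783545, 'fy': 371.9169811783545, 'cx': 275.7989224665261, 'cy': 211.47294271754438, 'R': array([[ 0.22592131,  0.97414269, -0.00236066],
       [ 0.92281389, -0.21323971,  0.32084786],
       [ 0.31204821, -0.07466482, -0.94712781]]), 't': array([-0.57395909, -0.04082312,  0.38110406])}
```

View pics/scene0.png

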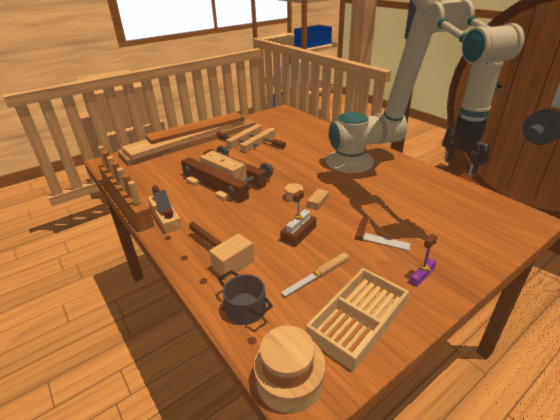

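View pics/side0.png

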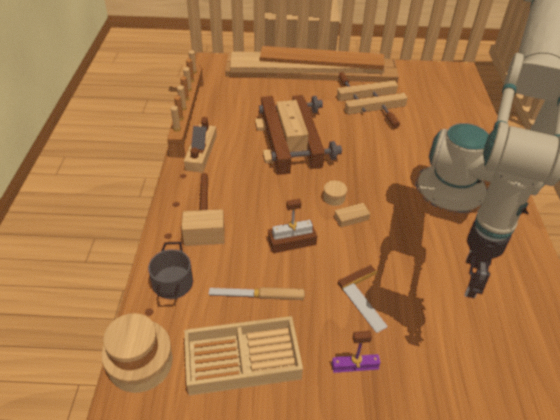

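View pics/wrist0.png

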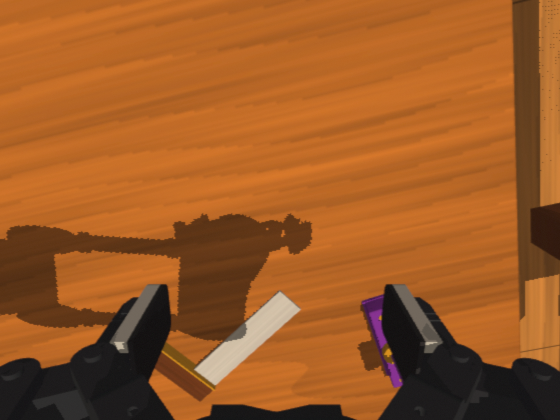

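The purple gauge, at scene (424,260) and side (357,355), is the look-alike. The real gauge stands on the rest at scene (298,220) and side (293,225). The blank in the vice is at scene (222,165) and side (291,125). I'll enlarge both areas.

Run:
```python
import cv2,numpy as np
a=cv2.imread("pics/scene0.png");b=cv2.imread("pics/side0.png")
def crop(im,x,y,w,h,f): return cv2.resize(im[y:y+h,x:x+w],(w*f,h*f),interpolation=cv2.INTER_CUBIC)
A=np.hstack([crop(a,270,180,60,70,6),crop(b,262,190,60,70,6)])
B=np.hstack([crop(a,175,140,65,60,6),crop(b,262,90,60,60,6)])
cv2.imwrite("pics/z1.png",A);cv2.imwrite("pics/z2.png",B)
```

```text
(no output)
```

View pics/z1.png

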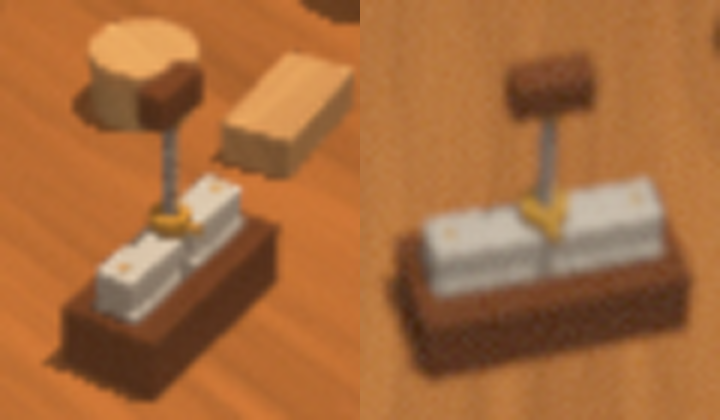

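View pics/z2.png

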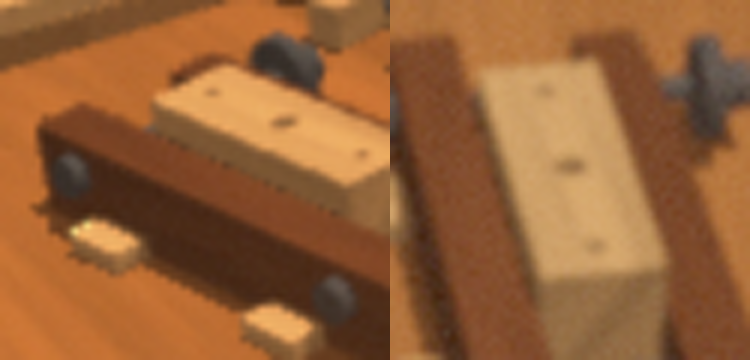

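```bash
cat > h.py <<'E'
import numpy as np,cv2
def ray(c,u,v):
    R=np.array(c["R"]);t=np.array(c["t"]);C=-R.T@t
    d=R.T@np.array([(u-c["cx"])/c["fx"],(v-c["cy"])/c["fy"],1]);return C,d/np.linalg.norm(d)
def tri(obs):
    A=np.zeros((3,3));b=np.zeros(3);rs=[ray(*o) for o in obs]
    for C,d in rs:
        P=np.eye(3)-np.outer(d,d);A+=P;b+=P@C
    X=np.linalg.solve(A,b);return X,[np.linalg.norm((np.eye(3)-np.outer(d,d))@(X-C)) for C,d in rs]
def plane(c,u,v,z):
    C,d=ray(c,u,v);return C+d*(z-C[2])/d[2]
def proj(c,X):
    p=np.array(c["R"])@X+c["t"];return p[0]/p[2]*c["fx"]+c["cx"],p[1]/p[2]*c["fy"]+c["cy"]
E
python3 - <<'E'
from rig import manip
from h import *
S=manip.calibration("scene");D=manip.calibration("side")
sc=lambda x,y,x0,y0:(x0+x/6-.5,y0+y/6-.5)
for n,p,q in [("grip",sc(172,96,270,180),sc(190,86,262,190)),
 ("collartop",sc(170,213,270,180),sc(184,203,262,190)),
 ("bore",sc(285,121,175,140),sc(181,165,262,90)),
 ("dowelfar",sc(212,92,175,140),sc(155,90,262,90)),("dowelnear",sc(362,154,175,140),sc(206,246,262,90)),
 ("screwL",sc(124,267,270,180),sc(451-360,232,262,190)),("screwR",sc(215,187,270,180),sc(636-360,198,262,190))]:
    print(n,tri([(S,)+p,(D,)+q]),p,q)
E
```

```text
grip (array([0.51163571, 0.26277302, 0.15460104]), [np.float64(0.0010000988777498839), np.float64(0.001000098877749804)]) (298.1666666666667, 195.5) (293.1666666666667, 203.83333333333334)
collartop (array([0.5115392 , 0.26124399, 0.07701838]), [np.float64(0.0003608634307737277), np.float64(0.0003608634307736455)]) (297.8333333333333, 215.0) (292.1666666666667, 223.33333333333334)
bore (array([ 0.52345623, -0.21402305,  0.0964738 ]), [np.float64(0.0004216835207692271), np.float64(0.0004216835207691614)]) (222.0, 159.66666666666666) (291.6666666666667, 117.0)
dowelfar (array([ 0.54007292, -0.28769681,  0.09577148]), [np.float64(0.0007414149234320726), np.float64(0.0007414149234321523)]) (209.83333333333334, 154.83333333333334) (287.3333333333333, 104.5)
dowelnear (array([ 0.50813658, -0.1387372 ,  0.09685746]), [np.float64(0.0005021516196926415), np.float64(0.0005021516196925575)]) (234.83333333333334, 165.16666666666666) (295.8333333333333, 130.5)
screwL (array([0.55412174, 0.27413956, 0.0680827 ]), [np.float64(0.0006614018988092621), np.float64(0.0006614018988090976)]) (290.1666666666667, 224.0) (276.6666666666667, 228.16666666666666)
screwR (array([0.46823067, 0.2478792 , 0.06830966]), [np.float64(0.0006526937286089594), np.float64(0.0006526937286091281)]) (305.3333333333333, 210.66666666666666) (307.5, 222.5)
```

Triangulated heights agree with the text: bore 96 mm against 95, screws 68 mm against 66, grip at 155 mm. The stock lies at about 17° and the blank's x axis at about 12°. Next I work out the approach.

```bash
cat >> h.py <<'E'
from scipy.spatial.transform import Rotation as Ro
def rot(s):
    w,x,y,z=s["ee_rot"];return Ro.from_quat([x,y,z,w]).as_matrix()
def gp(s): return s["position"]+0.155*rot(s)[:,0]
def plan(s,G,yawjaw):
    """grasp point target G, tool x down, tool y along +-yawjaw(deg)"""
    R=rot(s)
    for k in (0,180):
        a=np.radians(yawjaw+k);y=np.array([np.cos(a),np.sin(a),0]);x=np.array([0,0,-1.]);T=np.c_[x,y,np.cross(x,y)]
        rv=Ro.from_matrix(R.T@T).as_rotvec(degrees=True)
        P=G-0.155*x
        print(k,"turn",rv.round(2),"| shift before turn",(R.T@(P-s["position"])*1e3).round(1),"| after turn",(T.T@(P-s["position"])*1e3).round(1))
E
python3 - <<'E'
from rig import manip
from h import *
s=manip.get_state();print(rot(s).round(3),gp(s))
plan(s,np.array([.5115,.262,.249]),107)
E
```

```text
[[-0.001  0.225  0.974]
 [-0.001  0.974 -0.225]
 [-1.    -0.001 -0.   ]] [0.12917505 0.55991757 0.24902584]
0 turn [-29.99  -0.03   0.08] | shift before turn [ 2.000e-01 -2.045e+02  4.395e+02] | after turn [   0.  -396.9  278.4]
180 turn [1.5001e+02 1.0000e-01 4.0000e-02] | shift before turn [ 2.000e-01 -2.045e+02  4.395e+02] | after turn [   0.   396.9 -278.4]
```

Call:
arm_command --targets '[{"dp":[0,-0.017,0.0366],"turn":[0,0,0],"grip":1},{"dp":[0,-0.017,0.0366],"turn":[0,0,0],"grip":1},{"dp":[0,-0.017,0.0366],"turn":[0,0,0],"grip":1},{"dp":[0,-0.017,0.0366],"turn":[0,0,0],"grip":1},{"dp":[0,-0.017,0.0366],"turn":[0,0,0],"grip":1},{"dp":[0,-0.017,0.0366],"turn":[0,0,0],"grip":1},{"dp":[0,-0.017,0.0366],"turn":[0,0,0],"grip":1},{"dp":[0,-0.017,0.0366],"turn":[0,0,0],"grip":1}]'

```text
clock: 0.95
position: [0.385, 0.3607, 0.4045]
ee_rot: [0.702, 0.08, 0.703, -0.08]
contact_force: [-0.1, 0.4, 0.1]
width: 0.0853
```

Call:
arm_command --targets '[{"dp":[0,0,0],"turn":[-7.5,0,0],"grip":1},{"dp":[0,0,0],"turn":[-7.5,0,0],"grip":1},{"dp":[0,0,0],"turn":[-7.5,0,0],"grip":1},{"dp":[0,0,0],"turn":[-7.5,0,0],"grip":1},{"dp":[0,0,0],"turn":[0,0,0],"grip":1}]'

```text
clock: 1.45
position: [0.384, 0.3618, 0.4044]
ee_rot: [0.699, -0.104, 0.7, 0.104]
contact_force: [0.5, 0.4, 0.0]
width: 0.0855
```

Run:
```python
from rig import manip
from h import *
s=manip.get_state();print(s["clock"],s["contact_force"],gp(s))
c=manip.calibration("wrist");print(proj(c,np.array([.5115,.262,.155])))
im=manip.get_image("wrist");cv2.imwrite("pics/w1.png",im[:,:,::-1]);np.save("pics/w1.npy",[c],allow_pickle=True)
s=manip.get_state()
plan(s,np.array([.5115,.262,.249]),107)
```

```text
1.45 [0.45456429 0.42987127 0.00412251] [0.38392817 0.36173951 0.24939244]
(np.float64(88.37290679933574), np.float64(348.1300888677368))
0 turn [-0.15 -0.03  0.01] | shift before turn [   0.4 -132.5   93.1] | after turn [   0.5 -132.8   92.7]
180 turn [1.7985e+02 1.0000e-02 5.0000e-02] | shift before turn [   0.4 -132.5   93.1] | after turn [  0.5 132.8 -92.7]
```

View pics/w1.png

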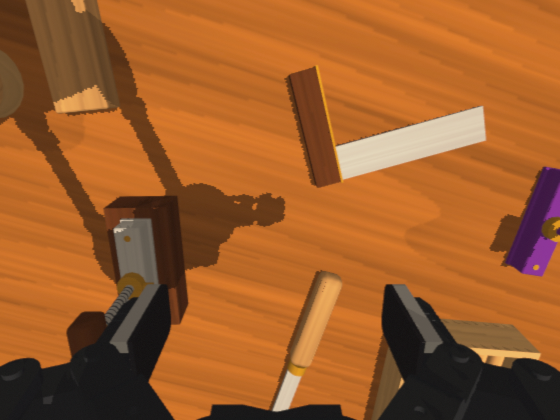

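The gauge is at lower left, with its grip at about (88,338), 10 px from its predicted place and partly behind a finger. I'll move sideways and look again unobstructed.

Call:
arm_command --targets '[{"dp":[0,-0.033,0.0],"turn":[0,0,0],"grip":1},{"dp":[0,-0.033,0.0],"turn":[0,0,0],"grip":1},{"dp":[0,-0.033,0.0],"turn":[0,0,0],"grip":1},{"dp":[0,-0.033,0.0],"turn":[0,0,0],"grip":1},{"dp":[0,0,0],"turn":[0,0,0],"grip":1}]'

```text
clock: 2.0
position: [0.4233, 0.233, 0.4047]
ee_rot: [0.7, -0.103, 0.7, 0.102]
contact_force: [-0.1, 0.5, -0.8]
width: 0.0855
```

Run:
```python
from rig import manip
from h import *
s=manip.get_state();print(s["clock"],s["contact_force"],gp(s))
c=manip.calibration("wrist");print(proj(c,np.array([.5115,.262,.155])),proj(c,np.array([.5115,.262,.167])),c)
im=manip.get_image("wrist");cv2.imwrite("pics/w2.png",im[:,:,::-1])
```

```text
2.0 [-0.10442516  0.54177189 -0.79921025] [0.4233323  0.23274132 0.24965519]
(np.float64(280.090808989602), np.float64(347.6189158150527)) (np.float64(280.24354149544627), np.float64(359.4440930159617)) {'fx': 371.9169811783545, 'fy': 371.9169811783545, 'cx': 275.7989224665261, 'cy': 211.47294271754438, 'R': array([[-0.28540574,  0.958404  , -0.00231135],
       [ 0.90760314,  0.27105081,  0.32060566],
       [ 0.30789624,  0.08940491, -0.94720994]]), 't': array([-0.10172086, -0.48858755,  0.22913789])}
```

View pics/w2.png

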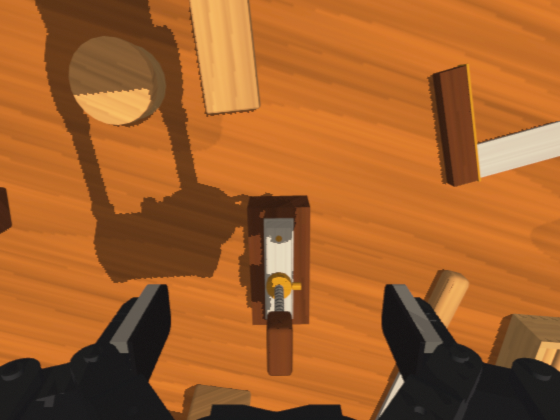

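Run:
```python
import cv2
b=cv2.imread("pics/w2.png")[190:390,230:330];cv2.imwrite("pics/z3.png",cv2.resize(b,None,fx=3,fy=3,interpolation=cv2.INTER_CUBIC))
```

```text
(no output)
```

View pics/z3.png

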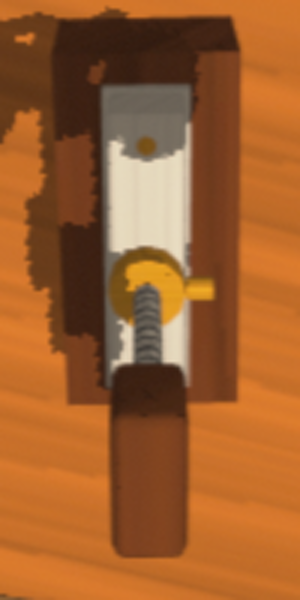

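Run:
```python
from rig import manip
from h import *
s=manip.get_state();c=manip.calibration("wrist")
for z in (.164,.167,.170):
  a=plane(c,279.2,328.2,z);b=plane(c,279.2,374.8,z);print(z,a,b,np.linalg.norm(a-b),(a+b)/2)
print("axis",np.degrees(np.arctan2(*(a-b)[[1,0]])))
print("stock far/near", plane(c,230+147/3-.5,190+145/3-.5,.066),"rod/collar",plane(c,230+147/3-.5,190+285/3-.5,.076))
plan(s,np.array([.5115,.2620,.249]),107)
```

```text
0.164 [0.4894273  0.25680299 0.164     ] [0.52624159 0.26792391 0.164     ] 0.038457340039985924 [0.50783444 0.26236345 0.164     ]
0.167 [0.48733776 0.25614521 0.167     ] [0.52362483 0.26710687 0.167     ] 0.03790658846962906 [0.5054813  0.26162604 0.167     ]
0.17 [0.48524822 0.25548744 0.17      ] [0.52100807 0.26628983 0.17      ] 0.03735583689927222 [0.50312815 0.26088863 0.17      ]
axis -163.19139705551652
stock far/near [0.46646761 0.25008106 0.066     ] rod/collar [0.5061943  0.26198568 0.076     ]
0 turn [-0.3   0.   -0.01] | shift before turn [ 0.7  0.9 92.7] | after turn [ 0.7  0.4 92.7]
180 turn [ 1.797e+02 -1.000e-02 -0.000e+00] | shift before turn [ 0.7  0.9 92.7] | after turn [  0.7  -0.4 -92.7]
```

The wrist view gives the grip at x≈0.506 and the fixed cameras give 0.511. I'll go part of the way for a second wrist view.

Call:
arm_command --targets '[{"dp":[0,0.0,0.02],"turn":[0,0,0],"grip":1},{"dp":[0,0.0,0.02],"turn":[0,0,0],"grip":1},{"dp":[0,0,0],"turn":[0,0,0],"grip":1}]'

```text
clock: 2.35
position: [0.4625, 0.2489, 0.4045]
ee_rot: [0.7, -0.104, 0.699, 0.105]
contact_force: [-1.1, -0.1, -0.2]
width: 0.0852
```

Run:
```python
from rig import manip
from h import *
s=manip.get_state();print(s["clock"],s["contact_force"],gp(s), proj(manip.calibration("wrist"),gp(s)))
c=manip.calibration("wrist");print(c["t"].tolist())
im=manip.get_image("wrist");cv2.imwrite("pics/w3.png",im[:,:,::-1])
b=im[220:420,230:330,::-1];cv2.imwrite("pics/z4.png",cv2.resize(b,None,fx=3,fy=3,interpolation=cv2.INTER_CUBIC))
```

```text
2.35 [-1.14719516 -0.14819942 -0.23783834] [0.46274558 0.24911187 0.24949623] (np.float64(275.59785108682456), np.float64(311.7540193215875))
[-0.1041049832436433, -0.5293104023760988, 0.21377718066572343]
```

View pics/z4.png

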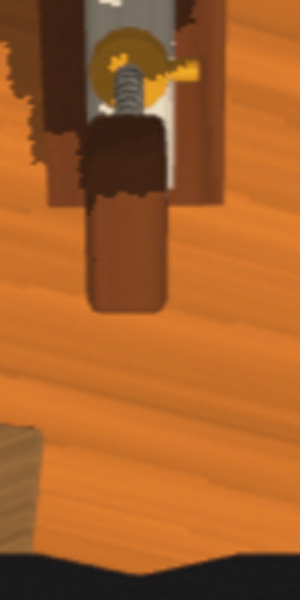

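```bash
python3 - <<'E'
from rig import manip
from h import *
s=manip.get_state();c=manip.calibration("wrist");c2=dict(c)
c1=dict(c);c1["R"]=np.array([[-0.28540574,0.958404,-0.00231135],[0.90760314,0.27105081,0.32060566],[0.30789624,0.08940491,-0.94720994]]);c1["t"]=np.array([-0.10172086,-0.48858755,0.22913789])
print("outer end top",tri([(c1,279.2,374.8),(c2,271.8,322.5)]))
print("collar",tri([(c1,230+147/3-.5,190+285/3-.5),(c2,271.5,220+68/3-.5)]))
E
python3 - <<'E'
import cv2
b=cv2.imread("pics/w3.png")[200:340,230:330];b=cv2.convertScaleAbs(b,alpha=2.5);cv2.imwrite("pics/z5.png",cv2.resize(b,None,fx=4,fy=4,interpolation=cv2.INTER_CUBIC))
E
```

```text
outer end top (array([0.5158907 , 0.26263866, 0.17629581]), [np.float64(0.00011246670325692487), np.float64(0.00011246670325702034)])
collar (array([0.50180287, 0.25778533, 0.08524901]), [np.float64(0.0004433894028333328), np.float64(0.0004433894028332929)])
```

View pics/z5.png

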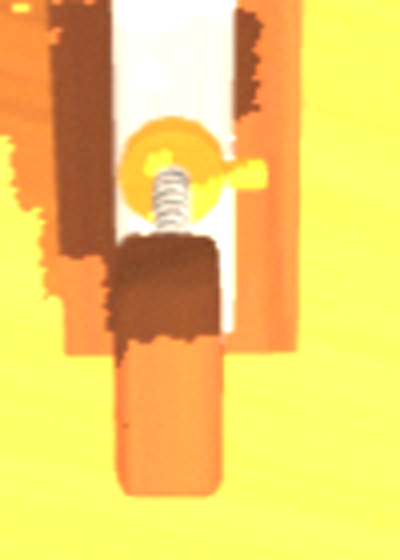

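Over the 40 mm baseline the wrist pair puts the collar, known to be at 76 mm, about 9 mm too high. I therefore use the fixed-camera height (grip about 0.153) and put x at 0.509, between the two estimates. The jaws have ample room.

Call:
arm_command --targets '[{"dp":[0,-0.001,0.024],"turn":[0,0,0],"grip":1},{"dp":[0,0.0,0.024],"turn":[0,0,0],"grip":1},{"dp":[0.02,0,0],"turn":[0,0,0],"grip":1},{"dp":[0.02,0,0],"turn":[0,0,0],"grip":1},{"dp":[0,0,0],"turn":[0,0,0],"grip":1}]'

```text
clock: 2.9
position: [0.5051, 0.2607, 0.3619]
ee_rot: [0.697, -0.105, 0.702, 0.104]
contact_force: [-0.4, -0.5, 1.0]
width: 0.0856
```

Run:
```python
from rig import manip
from h import *
s=manip.get_state();print(s["clock"],s["contact_force"],gp(s))
out=[]
for n,(x,y,w,h) in {"scene":(265,140,80,100),"side":(250,140,80,100),"wrist":(160,190,240,220)}.items():
    im=manip.get_image(n);cv2.imwrite(f"pics/{n}4.png",im[:,:,::-1])
    f=400/h;out.append(cv2.resize(im[y:y+h,x:x+w,::-1],(int(w*400/h),400),interpolation=cv2.INTER_CUBIC))
o=np.hstack(out)[:,:];print(o.shape);cv2.imwrite("pics/z6.png",cv2.resize(o,(790,int(400*790/o.shape[1]))))
```

```text
2.9 [-0.40795648 -0.50664953  0.96860323] [0.50398385 0.26033328 0.20690866]
(400, 1076, 3)
```

View pics/z6.png

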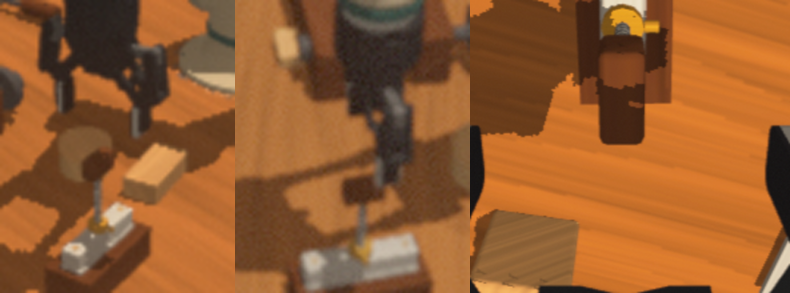

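The jaws straddle the grip. Now I descend and close.

Call:
arm_command --targets '[{"dp":[0.02,0,0],"turn":[0,0,0],"grip":1},{"dp":[0.02,0,0],"turn":[0,0,0],"grip":1},{"dp":[0.014,0,0],"turn":[0,0,0],"grip":1},{"dp":[0,0,0],"turn":[0,0,0],"grip":1},{"dp":[0,0,0],"turn":[0,0,0],"grip":1}]'

```text
clock: 3.55
position: [0.5073, 0.2607, 0.312]
ee_rot: [0.7, -0.104, 0.699, 0.105]
contact_force: [0.0, 0.8, -0.6]
width: 0.0854
```

Run:
```python
from rig import manip
from h import *
s=manip.get_state();print(s["clock"],s["contact_force"],gp(s));plan(s,np.array([.5095,.261,.153]),107)
out=[]
for n,(x,y,w,h) in {"scene":(265,160,60,75),"side":(260,150,60,75)}.items():
    im=manip.get_image(n);cv2.imwrite(f"pics/{n}5.png",im[:,:,::-1])
    out.append(cv2.resize(im[y:y+h,x:x+w,::-1],(w*6,h*6),interpolation=cv2.INTER_CUBIC))
cv2.imwrite("pics/z7.png",np.hstack(out))
```

```text
3.55 [ 0.03352116  0.83263699 -0.55759917] [0.50757701 0.26085184 0.15696416]
0 turn [ 0.01  0.11 -0.01] | shift before turn [ 4.  -0.4  2.2] | after turn [ 4.  -0.4  2.2]
180 turn [-1.7999e+02  2.0000e-02  1.7000e-01] | shift before turn [ 4.  -0.4  2.2] | after turn [ 4.   0.4 -2.2]
```

View pics/z7.png

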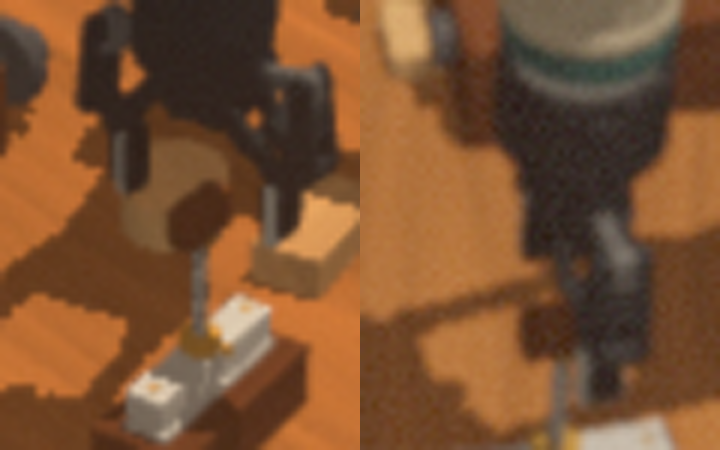

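The finger in the side view stands about 5 mm short of the grip's middle, which supports the fixed-camera estimate. I shift 4 mm outward and 3 mm down, then close.

Call:
arm_command --targets '[{"dp":[0.003,0,0.004],"turn":[0,0,0],"grip":1},{"dp":[0,0,0],"turn":[0,0,0],"grip":-1},{"dp":[0,0,0],"turn":[0,0,0],"grip":-1},{"dp":[0,0,0],"turn":[0,0,0],"grip":-1},{"dp":[0,0,0],"turn":[0,0,0],"grip":-1},{"dp":[0,0,0],"turn":[0,0,0],"grip":-1},{"dp":[0,0,0],"turn":[0,0,0],"grip":-1},{"dp":[0,0,0],"turn":[0,0,0],"grip":-1}]' --grip_force 40

```text
clock: 4.45
position: [0.5109, 0.2615, 0.3077]
ee_rot: [0.699, -0.105, 0.699, 0.104]
contact_force: [0.3, -0.0, 0.7]
width: 0.0169
```

Call:
arm_command --targets '[{"dp":[-0.005,0,0],"turn":[0,0,0],"grip":-1},{"dp":[-0.005,0,0],"turn":[0,0,0],"grip":-1},{"dp":[-0.005,0,0],"turn":[0,0,0],"grip":-1},{"dp":[-0.01,0,0],"turn":[0,0,0],"grip":-1},{"dp":[-0.02,0,0],"turn":[0,0,0],"grip":-1},{"dp":[-0.03,0,0],"turn":[0,0,0],"grip":-1},{"dp":[-0.03,0,0],"turn":[0,0,0],"grip":-1},{"dp":[-0.02,0,0],"turn":[0,0,0],"grip":-1}]'

```text
clock: 5.25
position: [0.5109, 0.2618, 0.4356]
ee_rot: [0.7, -0.104, 0.698, 0.105]
contact_force: [0.1, 0.2, -4.0]
width: 0.017
```

Run:
```python
from rig import manip
from h import *
s=manip.get_state();print(s["clock"],s["contact_force"],s["width"],gp(s));plan(s,np.array([.5238,-.2136,.285]),102)
out=[]
for n,(x,y,w,h) in {"scene":(265,130,60,100),"side":(260,110,60,100)}.items():
    im=manip.get_image(n);cv2.imwrite(f"pics/{n}6.png",im[:,:,::-1])
    out.append(cv2.resize(im[y:y+h,x:x+w,::-1],(w*6,h*6),interpolation=cv2.INTER_CUBIC))
cv2.imwrite("pics/z8.png",np.hstack(out))
```

```text
5.25 [ 0.12300374  0.21716278 -3.99549731] 0.01701830273295268 [0.51135699 0.26205571 0.28057012]
0 turn [ 5.01  0.18 -0.04] | shift before turn [  -5.1 -458.4 -126.7] | after turn [  -4.4 -467.7  -86.2]
180 turn [-1.7499e+02  7.0000e-02  2.8000e-01] | shift before turn [  -5.1 -458.4 -126.7] | after turn [ -4.4 467.7  86.2]
```

View pics/z8.png

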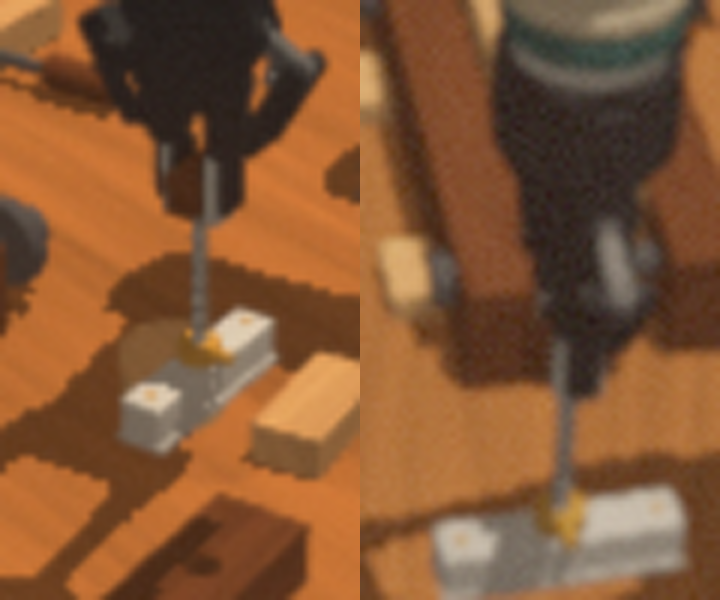

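The gauge hangs from the gripper (weight about 4 N) and the stock is level. Next I measure its centre relative to the grasp point with the same cameras.

Run:
```python
from rig import manip
from h import *
S=manip.calibration("scene");D=manip.calibration("side")
a=lambda x,y:(S,265+x/6-.5,130+y/6-.5);b=lambda x,y:(D,260+(x-360)/6-.5,110+y/6-.5)
for n,p,q in [("L",a(151,396),b(461,541)),("R",a(246,321),b(657,508)),("collar",a(200,343),b(561,505))]:
    X,e=tri([p,q]);print(n,X,e)
    if n=="L":L=X
    if n=="R":print("mid",(L+X)/2,np.linalg.norm(L-X),np.degrees(np.arctan2(*(L-X)[[1,0]])),"dz",L[2]-X[2])
s=manip.get_state();print(gp(s))
```

```text
L [0.5566676  0.27652754 0.1803762 ] [np.float64(0.0016362561663518706), np.float64(0.001636256166351879)]
R [0.47048148 0.24919986 0.17927509] [np.float64(0.0014717830235405646), np.float64(0.0014717830235407292)]
mid [0.51357454 0.2628637  0.17982564] 0.09042157582213681 17.592653047201317 dz 0.001101116409312708
collar [0.51322421 0.26171878 0.18910947] [np.float64(0.002668786852435514), np.float64(0.002668786852435534)]
[0.51250328 0.26245685 0.28163737]
```

Call:
arm_command --targets '[{"dp":[0,-0.016,-0.0045],"turn":[0,0,0],"grip":-1},{"dp":[0,-0.026,-0.0073],"turn":[0,0,0],"grip":-1},{"dp":[0,-0.035,-0.0099],"turn":[0,0,0],"grip":-1},{"dp":[0,-0.035,-0.0099],"turn":[0,0,0],"grip":-1},{"dp":[0,-0.035,-0.0099],"turn":[0,0,0],"grip":-1},{"dp":[0,-0.035,-0.0099],"turn":[0,0,0],"grip":-1},{"dp":[0,-0.035,-0.0099],"turn":[0,0,0],"grip":-1},{"dp":[0,-0.035,-0.0099],"turn":[0,0,0],"grip":-1}]'

```text
clock: 6.15
position: [0.5154, -0.0022, 0.4308]
ee_rot: [0.698, -0.104, 0.701, 0.105]
contact_force: [0.7, 0.9, -3.9]
width: 0.0175
```

Call:
arm_command --targets '[{"dp":[0,-0.035,-0.0099],"turn":[0,0,0],"grip":-1},{"dp":[0,-0.035,-0.0099],"turn":[0,0,0],"grip":-1},{"dp":[0,-0.035,-0.0099],"turn":[0,0,0],"grip":-1},{"dp":[0,-0.035,-0.0099],"turn":[0,0,0],"grip":-1},{"dp":[0,-0.03,-0.0085],"turn":[0,0,0],"grip":-1},{"dp":[0,-0.02,-0.0056],"turn":[0,0,0],"grip":-1},{"dp":[0,-0.012,-0.0034],"turn":[0,0,0],"grip":-1},{"dp":[0,-0.004,-0.0011],"turn":[5,0,0],"grip":-1}]'

```text
clock: 6.95
position: [0.5204, -0.2157, 0.431]
ee_rot: [0.702, -0.072, 0.704, 0.073]
contact_force: [0.0, 0.3, -3.9]
width: 0.0171
```

Call:
arm_command --targets '[{"dp":[0.008,0,0],"turn":[0,0,0],"grip":-1},{"dp":[0.01,0,0],"turn":[0,0,0],"grip":-1},{"dp":[0.01,0,0],"turn":[0,0,0],"grip":-1},{"dp":[0,0,0],"turn":[0,0,0],"grip":-1},{"dp":[0,0,0],"turn":[0,0,0],"grip":-1}]'

```text
clock: 7.45
position: [0.5211, -0.2136, 0.404]
ee_rot: [0.703, -0.074, 0.704, 0.075]
contact_force: [0.6, 0.3, -3.5]
width: 0.0172
```

Run:
```python
from rig import manip
from h import *
s=manip.get_state();print(s["clock"],s["contact_force"],s["width"],gp(s));plan(s,np.array([.5225,-.2138,.25]),102)
out=[]
for n,(x,y,w,h) in {"scene":(185,90,65,95),"side":(260,40,65,95)}.items():
    im=manip.get_image(n);cv2.imwrite(f"pics/{n}7.png",im[:,:,::-1])
    out.append(cv2.resize(im[y:y+h,x:x+w,::-1],(w*6,h*6),interpolation=cv2.INTER_CUBIC))
cv2.imwrite("pics/z9.png",np.hstack(out))
im=manip.get_image("wrist");cv2.imwrite("pics/w9.png",im[:,:,::-1])
```

```text
7.45 [ 0.59266855  0.29405855 -3.45596064] 0.01715976018379665 [ 0.52088466 -0.21349957  0.24903434]
0 turn [ 0.07 -0.05 -0.06] | shift before turn [-1.  -0.5  1.4] | after turn [-1.  -0.5  1.4]
180 turn [-1.7993e+02  9.0000e-02 -8.0000e-02] | shift before turn [-1.  -0.5  1.4] | after turn [-1.   0.5 -1.4]
```

View pics/z9.png

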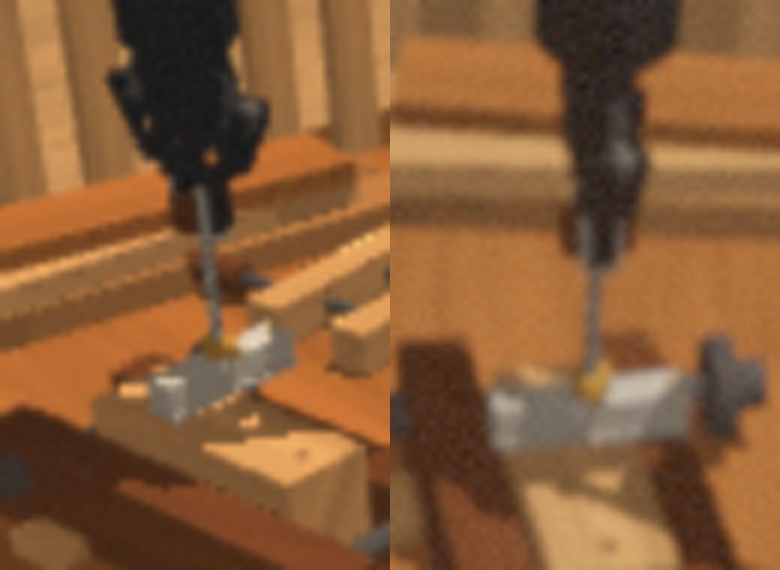

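View pics/w9.png

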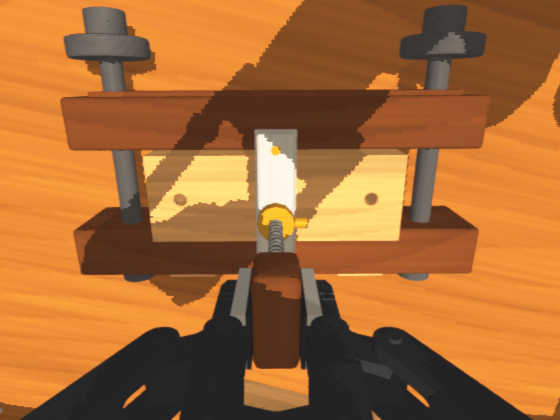

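The wrist view shows both dowel holes, at (180,199) and (371,199), with the collar at (277,221) between them. I compare the collar centre with the holes' midpoint in all the cameras.

```bash
python3 - <<'E'
import cv2
b=cv2.imread("pics/w9.png")[140:290,150:400];cv2.imwrite("pics/z10.png",cv2.resize(b,None,fx=3.2,fy=3.2,interpolation=cv2.INTER_CUBIC))
E
python3 - <<'E'
from rig import manip
from h import *
S=manip.calibration("scene");D=manip.calibration("side");W=manip.calibration("wrist")
a=lambda x,y:(S,185+x/6-.5,90+y/6-.5);b=lambda x,y:(D,260+(x-390)/6-.5,40+y/6-.5)
X,e=tri([a(216,346),b(594,380)]);print("collar",X,e)
s=manip.get_state();g=gp(s);print(g)
d1=plane(W,180,199,.095);d2=plane(W,371,199,.095);print(d1,d2,np.linalg.norm(d1-d2),"mid",(d1+d2)/2)
print("collar w",plane(W,277,221,g[2]-.128+.036))
E
```

```text
collar [ 0.51931852 -0.22180861  0.14847042] [np.float64(0.0006980597610619832), np.float64(0.000698059761061919)]
[ 0.52144641 -0.214077    0.2501437 ]
[ 0.53847737 -0.28727322  0.095     ] [ 0.50739842 -0.14099934  0.095     ] 0.1495391205577232 mid [ 0.5229379  -0.21413628  0.095     ]
collar w [ 0.51790534 -0.2141178   0.1581437 ]
```

View pics/z10.png

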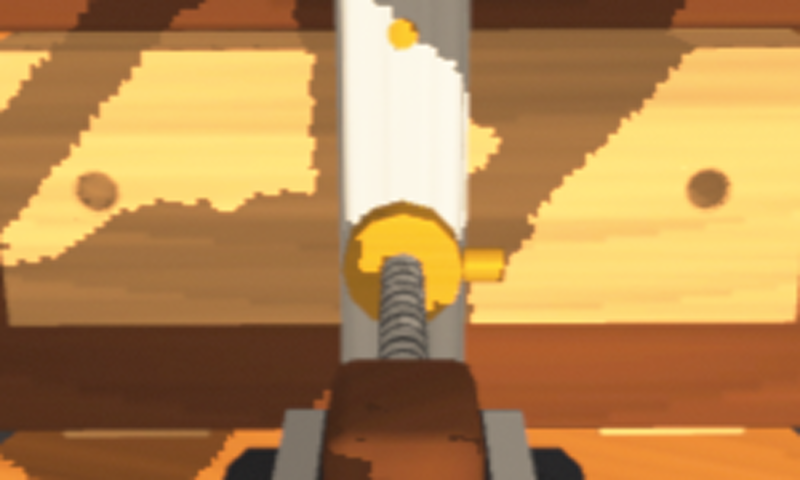

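Call:
arm_command --targets '[{"dp":[0.008,0,0],"turn":[0,0,0],"grip":-1},{"dp":[0.006,0,0],"turn":[0,0,0],"grip":-1},{"dp":[0.003,0,0],"turn":[0,0,0],"grip":-1},{"dp":[0,0,0],"turn":[0,0,0],"grip":-1},{"dp":[0,0,0],"turn":[0,0,0],"grip":-1}]'

```text
clock: 8.1
position: [0.5211, -0.2142, 0.3875]
ee_rot: [0.703, -0.074, 0.703, 0.074]
contact_force: [0.1, 0.3, -4.3]
width: 0.0172
```

Run:
```python
from rig import manip
from h import *
s=manip.get_state();print(s["clock"],s["contact_force"],s["width"],gp(s))
out=[]
for n,(x,y,w,h) in {"scene":(185,110,65,95),"side":(260,60,65,95)}.items():
    im=manip.get_image(n);cv2.imwrite(f"pics/{n}8.png",im[:,:,::-1])
    out.append(cv2.resize(im[y:y+h,x:x+w,::-1],(w*6,h*6),interpolation=cv2.INTER_CUBIC))
o=cv2.convertScaleAbs(np.hstack(out),alpha=1.4)
cv2.imwrite("pics/z11.png",o)
print(manip.get_state()["position"],manip.calibration("wrist")["t"].tolist())
im=manip.get_image("wrist");cv2.imwrite("pics/w11.png",im[:,:,::-1])
cv2.imwrite("pics/z12.png",cv2.resize(im[110:290,150:400,::-1],None,fx=3.2,fy=3.2,interpolation=cv2.INTER_CUBIC))
```

```text
8.1 [ 0.12987976  0.2909117  -4.27599336] 0.017187766544023264 [ 0.52111641 -0.21420016  0.23254722]
[ 0.5211992  -0.21424991  0.38788991] [0.317585077751729, -0.47694483586534797, 0.21456011333894007]
```

View pics/z11.png

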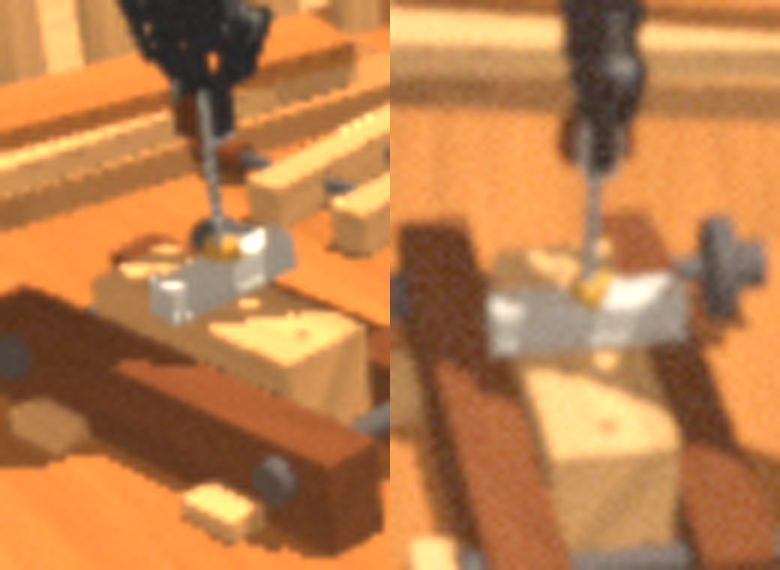

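View pics/z12.png

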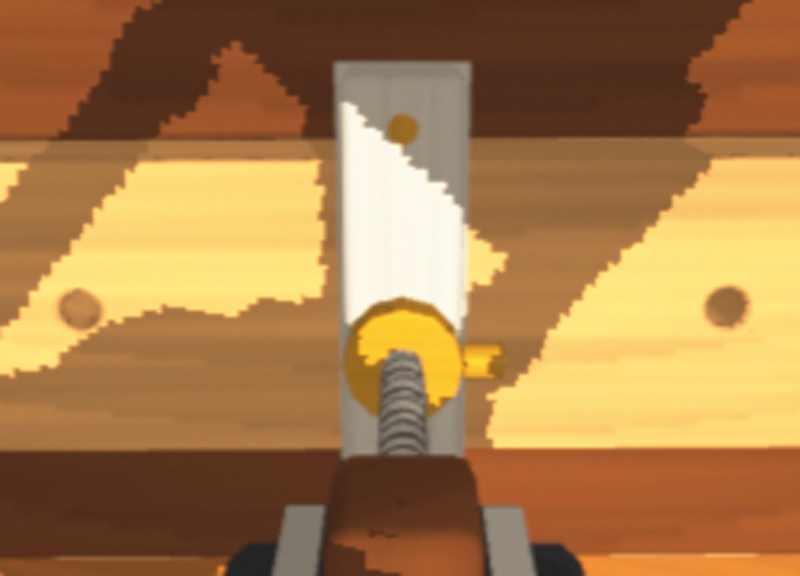

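Run:
```python
from rig import manip
from h import *
S=manip.calibration("scene");D=manip.calibration("side");W=manip.calibration("wrist")
a=lambda x,y:(S,185+x/6-.5,110+y/6-.5);b=lambda x,y:(D,260+(x-390)/6-.5,60+y/6-.5);w=lambda x,y:(W,150+x/3.2-.5,110+y/3.2-.5)
s=manip.get_state();g=gp(s);print(g)
d1=plane(*w(80,309),.095);d2=plane(*w(727,306),.095);m=(d1+d2)/2;print("mid",m,np.linalg.norm(d1-d2))
print("blank edges",plane(*w(404,160),.095),plane(*w(404,449),.095))
z=g[2]-.128
print("wrist collar",plane(*w(403,360),z+.036),"screw",plane(*w(403,129),z+.026),"end",plane(*w(403,76),z+.026), "endbottom?",plane(*w(403,62),z))
for n,p,q in [("collar",a(221,245),b(594,288)),("screwL",a(173,285),b(505,303)),("screwR",a(262,232),b(670,290)),("botL",a(178,322),b(497,355)),("botR",a(293,264),b(687,338))]:
  X,e=tri([p,q]);print(n,X,e[0])
# side only on known heights
print("side collar",plane(*b(594,288),z+.036),"scene",plane(*a(221,245),z+.036))
# holes fixed, visible dowelnear
print("near dowel",tri([a(302,334),b(608,426)]))
```

```text
[ 0.52128296 -0.21425468  0.23294465]
mid [ 0.52255497 -0.21424018  0.095     ] 0.14940792152090168
blank edges [ 0.48892434 -0.22118526  0.095     ] [ 0.55750279 -0.20668494  0.095     ]
wrist collar [ 0.51851696 -0.21508678  0.14094465] screw [ 0.47646075 -0.22398394  0.13094465] end [ 0.46676974 -0.22603029  0.13094465] endbottom? [ 0.46703617 -0.22601718  0.10494465]
collar [ 0.51902537 -0.21699638  0.13481185] 0.0007617265259601555
screwL [ 0.5674088  -0.20037805  0.13017431] 0.002547637813730396
screwR [ 0.47609929 -0.2371091   0.12278281] 0.0018647374210877736
botL [ 0.57158754 -0.18875259  0.1063394 ] 0.00021531434245719949
botR [ 0.46513755 -0.21866963  0.10252108] 0.001119155317277816
side collar [ 0.51890791 -0.20683696  0.14094465] scene [ 0.5244543  -0.20692889  0.14094465]
near dowel (array([ 0.50813658, -0.1387372 ,  0.09685746]), [np.float64(0.0005021516196926415), np.float64(0.0005021516196925575)])
```

Seen by the wrist camera, the stock's end, screw and collar put the rod at x about 0.5205, and the bore is at 0.5226. I correct by +2.5 mm, then lower gently.

Call:
arm_command --targets '[{"dp":[0,0.0005,0.0025],"turn":[0,0,0],"grip":-1},{"dp":[0.003,0,0],"turn":[0,0,0],"grip":-1},{"dp":[0.002,0,0],"turn":[0,0,0],"grip":-1},{"dp":[0.001,0,0],"turn":[0,0,0],"grip":-1},{"dp":[0.001,0,0],"turn":[0,0,0],"grip":-1},{"dp":[0,0,0],"turn":[0,0,0],"grip":-1}]'

```text
clock: 8.85
position: [0.5234, -0.2131, 0.3805]
ee_rot: [0.703, -0.074, 0.703, 0.074]
contact_force: [-0.6, 0.9, -4.7]
width: 0.0172
```

Call:
arm_command --targets '[{"dp":[0.001,0,0],"turn":[0,0,0],"grip":-1},{"dp":[0.001,0,0],"turn":[0,0,0],"grip":-1},{"dp":[0,0,0],"turn":[0,0,0],"grip":-1}]'

```text
clock: 9.15
position: [0.5235, -0.2132, 0.3792]
ee_rot: [0.703, -0.074, 0.703, 0.074]
contact_force: [-0.9, 0.3, -0.8]
width: 0.0172
```

Call:
arm_command --targets '[{"dp":[0.001,0,0],"turn":[0,0,0],"grip":-1},{"dp":[0.001,0,0],"turn":[0,0,0],"grip":-1},{"dp":[0,0,0],"turn":[0,0,0],"grip":-1}]'

```text
clock: 9.45
position: [0.5235, -0.2132, 0.377]
ee_rot: [0.703, -0.074, 0.703, 0.074]
contact_force: [-0.6, 0.7, 2.0]
width: 0.0173
```

The stock has landed: the force went from −4.7 to about +2 N, which is rod friction. I check the placing before running the rod down.

Run:
```python
from rig import manip
from h import *
s=manip.get_state();g=gp(s);print(s["clock"],s["contact_force"],g,s["moment"])
W=manip.calibration("wrist")
im=manip.get_image("wrist");cv2.imwrite("pics/w13.png",im[:,:,::-1])
cv2.imwrite("pics/z13.png",cv2.resize(im[110:290,150:400,::-1],None,fx=3.2,fy=3.2,interpolation=cv2.INTER_CUBIC))
out=[]
for n,(x,y,w,h) in {"scene":(185,110,65,95),"side":(260,60,65,95)}.items():
    im=manip.get_image(n);cv2.imwrite(f"pics/{n}9.png",im[:,:,::-1])
    out.append(cv2.resize(im[y:y+h,x:x+w,::-1],(w*6,h*6),interpolation=cv2.INTER_CUBIC))
cv2.imwrite("pics/z14.png",cv2.convertScaleAbs(np.hstack(out),alpha=1.4))
```

```text
9.45 [-0.56397934  0.66962414  2.04440732] [ 0.52364178 -0.21326754  0.22204063] [0.08583366 0.14325159 0.01162055]
```

View pics/z13.png

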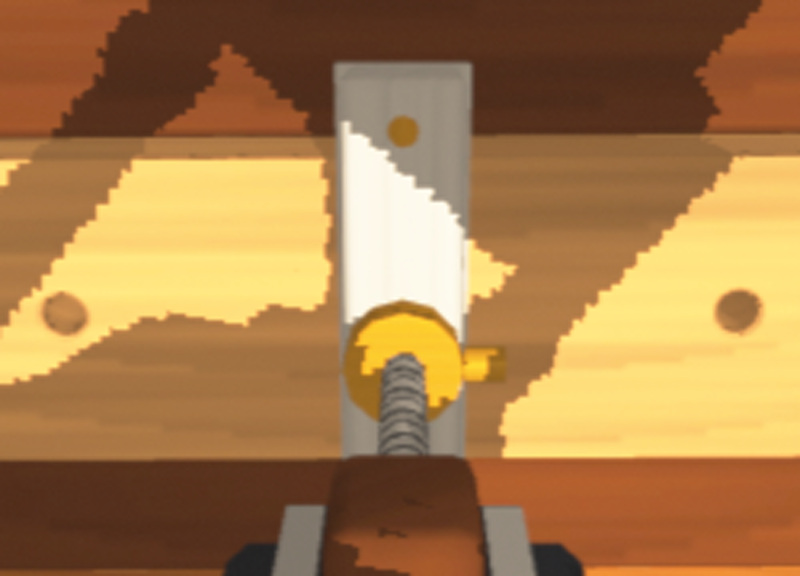

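View pics/z14.png

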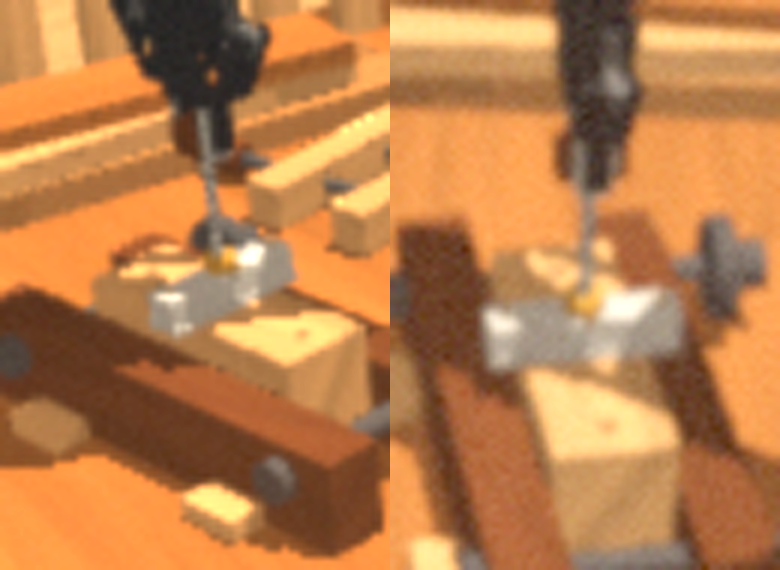

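Run:
```python
from rig import manip
from h import *
W=manip.calibration("wrist");S=manip.calibration("scene");D=manip.calibration("side")
w=lambda x,y:(W,150+x/3.2-.5,110+y/3.2-.5)
a=lambda x,y:(S,185+x/6-.5,110+y/6-.5);b=lambda x,y:(D,260+(x-390)/6-.5,60+y/6-.5)
u=np.array([.978,.208,0])
d1=plane(*w(65,313),.095);d2=plane(*w(739,311),.095);m=(d1+d2)/2;print("bore",m,np.linalg.norm(d1-d2))
print("edges mid",(plane(*w(404,158),.095)+plane(*w(404,459),.095))/2)
for n,y,z,L in [("endbot",62,.095,.055),("endtop",76,.121,.055),("screw",131,.121,.045),("collar",362,.131,0)]:
  c=plane(*w(403.5,y),z)+u*L;d=c-m;print(n,c,"along stock",(d@u*1e3).round(1),"across",(d[:2]@[-.208,.978]*1e3).round(1))
B=np.array([.5238,-.2136,.095])
for n,p,z,off in [("side botL",b(490,370),.095,None),("side botR",b(684,350),.095,None),("scene botL",a(180,334),.095,0),("scene botR",a(293,276),.095,0),("sideC",b(586,304),.131,0),("sceneC",a(222,262),.131,0)]:
  X=plane(*p,z);print(n,X,"along",((X-B)@u*1e3).round(1),"across",((X-B)[:2]@[-.208,.978]*1e3).round(1))
```

```text
bore [ 0.52252024 -0.21408316  0.095     ] 0.14928249216074405
edges mid [ 0.52308725 -0.21347005  0.095     ]
endbot [ 0.52303368 -0.21352209  0.095     ] along stock 0.6 across 0.4
endtop [ 0.52275615 -0.2135449   0.121     ] along stock 0.3 across 0.5
screw [ 0.52299034 -0.2135086   0.121     ] along stock 0.6 across 0.5
collar [ 0.52085164 -0.21400616  0.131     ] along stock -1.6 across 0.4
side botL [ 0.5753125  -0.18958884  0.095     ] along 55.4 across 12.8
side botR [ 0.46616713 -0.21566008  0.095     ] along -56.8 across 10.0
scene botL [ 0.56936863 -0.1932712   0.095     ] along 48.8 across 10.4
scene botR [ 0.46691258 -0.21841304  0.095     ] along -56.6 across 7.1
sideC [ 0.52295876 -0.20547003  0.131     ] along 0.9 across 8.1
sceneC [ 0.52745096 -0.20261351  0.131     ] along 5.9 across 10.0
```

By the wrist camera the rod is within about 1 mm of the bore's axis, and it has already slid 2 mm at friction force only. I run it down to about 22 mm, below the 26 mm minimum depth, with a lighter grip. After that I feel for the bottom in 1 mm steps.

Call:
arm_command --targets '[{"dp":[0.001,0,0],"turn":[0,0,0],"grip":-1},{"dp":[0.001,0,0],"turn":[0,0,0],"grip":-1},{"dp":[0.002,0,0],"turn":[0,0,0],"grip":-1},{"dp":[0,0,0],"turn":[0,0,0],"grip":-1}]' --grip_force 22

```text
clock: 10.0
position: [0.5235, -0.2133, 0.3723]
ee_rot: [0.703, -0.074, 0.703, 0.074]
contact_force: [1.5, -0.9, -0.1]
width: 0.0169
```

Call:
arm_command --targets '[{"dp":[0.002,0,0],"turn":[0,0,0],"grip":-1},{"dp":[0.003,0,0],"turn":[0,0,0],"grip":-1},{"dp":[0.003,0,0],"turn":[0,0,0],"grip":-1},{"dp":[0.003,0,0],"turn":[0,0,0],"grip":-1},{"dp":[0.002,0,0],"turn":[0,0,0],"grip":-1},{"dp":[0.001,0,0],"turn":[0,0,0],"grip":-1},{"dp":[0.001,0,0],"turn":[0,0,0],"grip":-1},{"dp":[0,0,0],"turn":[0,0,0],"grip":-1}]'

```text
clock: 10.8
position: [0.5235, -0.2132, 0.3575]
ee_rot: [0.703, -0.074, 0.703, 0.074]
contact_force: [0.6, -0.6, 0.9]
width: 0.0171
```

Call:
arm_command --targets '[{"dp":[0.001,0,0],"turn":[0,0,0],"grip":-1},{"dp":[0.001,0,0],"turn":[0,0,0],"grip":-1},{"dp":[0,0,0],"turn":[0,0,0],"grip":-1}]'

```text
clock: 11.1
position: [0.5235, -0.2132, 0.3556]
ee_rot: [0.703, -0.074, 0.703, 0.074]
contact_force: [0.7, -1.0, 0.4]
width: 0.0171
```

Call:
arm_command --targets '[{"dp":[0.0005,0,0],"turn":[0,0,0],"grip":-1},{"dp":[0.0005,0,0],"turn":[0,0,0],"grip":-1},{"dp":[0,0,0],"turn":[0,0,0],"grip":-1}]'

```text
clock: 11.4
position: [0.5235, -0.2132, 0.3547]
ee_rot: [0.703, -0.074, 0.703, 0.074]
contact_force: [-0.0, -0.4, 1.1]
width: 0.0173
```

Call:
arm_command --targets '[{"dp":[0.0005,0,0],"turn":[0,0,0],"grip":-1},{"dp":[0.0005,0,0],"turn":[0,0,0],"grip":-1},{"dp":[0,0,0],"turn":[0,0,0],"grip":-1}]'

```text
clock: 11.7
position: [0.5235, -0.2132, 0.3536]
ee_rot: [0.703, -0.074, 0.703, 0.074]
contact_force: [1.3, -1.5, 1.6]
width: 0.0173
```

Call:
arm_command --targets '[{"dp":[0.0005,0,0],"turn":[0,0,0],"grip":-1},{"dp":[0.0005,0,0],"turn":[0,0,0],"grip":-1},{"dp":[0,0,0],"turn":[0,0,0],"grip":-1}]'

```text
clock: 12.0
position: [0.5235, -0.2132, 0.3528]
ee_rot: [0.703, -0.074, 0.703, 0.074]
contact_force: [0.9, -0.5, 2.0]
width: 0.0176
```

Call:
arm_command --targets '[{"dp":[0.0005,0,0],"turn":[0,0,0],"grip":-1},{"dp":[0.0005,0,0],"turn":[0,0,0],"grip":-1},{"dp":[0,0,0],"turn":[0,0,0],"grip":-1}]'

```text
clock: 12.3
position: [0.5235, -0.2132, 0.3526]
ee_rot: [0.704, -0.074, 0.703, 0.074]
contact_force: [-0.3, -0.8, 6.5]
width: 0.0173
```

The force rose to 6.5 N and the tool moved only 0.2 mm, so this looks like the bottom at about 27 mm. I confirm with one more half-millimetre step.

Call:
arm_command --targets '[{"dp":[0,0,0],"turn":[0,0,0],"grip":-1},{"dp":[0,0,0],"turn":[0,0,0],"grip":-1}]'

```text
clock: 12.5
position: [0.5235, -0.2132, 0.3526]
ee_rot: [0.704, -0.074, 0.703, 0.074]
contact_force: [-0.9, -0.4, 6.6]
width: 0.0171
```

Call:
arm_command --targets '[{"dp":[0.0005,0,0],"turn":[0,0,0],"grip":-1},{"dp":[0,0,0],"turn":[0,0,0],"grip":-1},{"dp":[0,0,0],"turn":[0,0,0],"grip":-1}]'

```text
clock: 12.8
position: [0.5234, -0.2131, 0.3524]
ee_rot: [0.704, -0.074, 0.703, 0.074]
contact_force: [-0.8, -0.7, 7.5]
width: 0.0175
```

Call:
arm_command --targets '[{"dp":[0.0005,0,0],"turn":[0,0,0],"grip":-1},{"dp":[0.0005,0,0],"turn":[0,0,0],"grip":-1},{"dp":[0,0,0],"turn":[0,0,0],"grip":-1}]'

```text
clock: 13.1
position: [0.5234, -0.2131, 0.3522]
ee_rot: [0.704, -0.074, 0.703, 0.074]
contact_force: [-2.2, 0.8, 12.3]
width: 0.0174
```

At 12 N and about 0.5 mm of travel, the stiffness is about 20 N/mm, which is the end grain. I unload most of the push, let go and retreat.

Call:
arm_command --targets '[{"dp":[-0.0005,0,0],"turn":[0,0,0],"grip":-1},{"dp":[-0.0005,0,0],"turn":[0,0,0],"grip":-1},{"dp":[0,0,0],"turn":[0,0,0],"grip":-1}]'

```text
clock: 13.4
position: [0.5234, -0.2131, 0.3524]
ee_rot: [0.704, -0.074, 0.703, 0.074]
contact_force: [0.4, -0.1, 7.5]
width: 0.0173
```

Call:
arm_command --targets '[{"dp":[0,0,0],"turn":[0,0,0],"grip":-0.4},{"dp":[0,0,0],"turn":[0,0,0],"grip":-0.3},{"dp":[0,0,0],"turn":[0,0,0],"grip":0},{"dp":[0,0,0],"turn":[0,0,0],"grip":0.5},{"dp":[0,0,0],"turn":[0,0,0],"grip":1},{"dp":[0,0,0],"turn":[0,0,0],"grip":1},{"dp":[0,0,0],"turn":[0,0,0],"grip":1}]'

```text
clock: 14.1
position: [0.5235, -0.2131, 0.3511]
ee_rot: [0.703, -0.074, 0.703, 0.074]
contact_force: [0.4, 0.2, 0.0]
width: 0.0853
```

Call:
arm_command --targets '[{"dp":[-0.01,0,0],"turn":[0,0,0],"grip":1},{"dp":[-0.02,0,0],"turn":[0,0,0],"grip":1},{"dp":[-0.04,0,0],"turn":[0,0,0],"grip":1},{"dp":[-0.04,0,0],"turn":[0,0,0],"grip":1},{"dp":[-0.03,0,0],"turn":[0,0,0],"grip":1},{"dp":[0,0,0],"turn":[0,0,0],"grip":1},{"dp":[0,0,0],"turn":[0,0,0],"grip":1}]'

```text
clock: 14.8
position: [0.5233, -0.2131, 0.4924]
ee_rot: [0.704, -0.074, 0.703, 0.073]
contact_force: [-1.0, 0.5, -1.3]
width: 0.0856
```

Run:
```python
from rig import manip
from h import *
s=manip.get_state();print(s["clock"],s["contact_force"],gp(s))
np.set_printoptions(precision=5)
im=manip.get_image("wrist");cv2.imwrite("pics/w20.png",im[:,:,::-1])
out=[]
for n,(x,y,w,h) in {"scene":(185,120,65,75),"side":(260,70,65,75)}.items():
    im=manip.get_image(n);cv2.imwrite(f"pics/{n}20.png",im[:,:,::-1])
    out.append(cv2.resize(im[y:y+h,x:x+w,::-1],(w*6,h*6),interpolation=cv2.INTER_CUBIC))
cv2.imwrite("pics/z20.png",cv2.convertScaleAbs(np.hstack(out),alpha=1.4))
```

```text
14.8 [-0.98854265  0.52807645 -1.30595607] [ 0.52357551 -0.21323346  0.33738366]
```

View pics/w20.png

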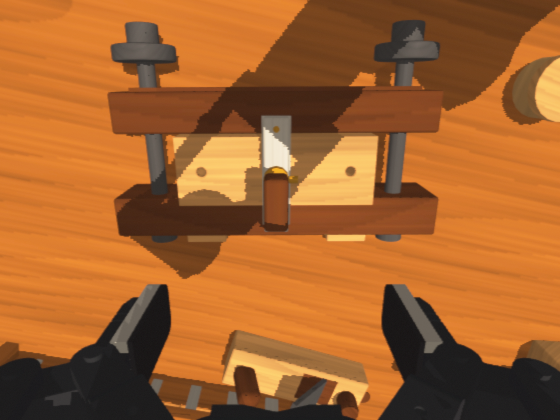

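View pics/z20.png

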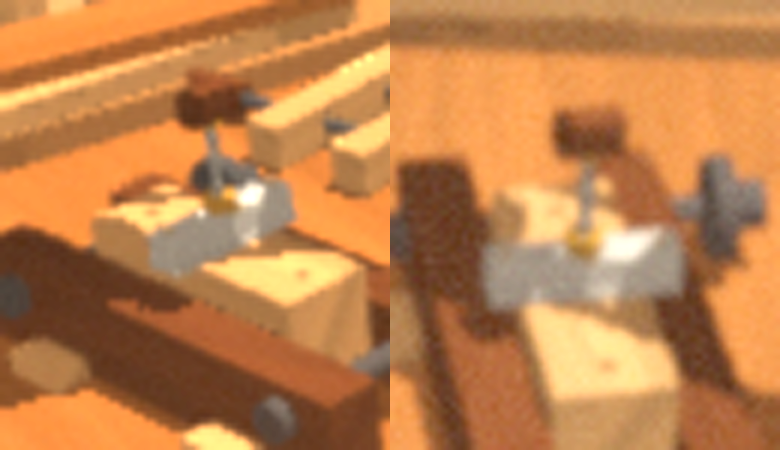

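View pics/side20.png

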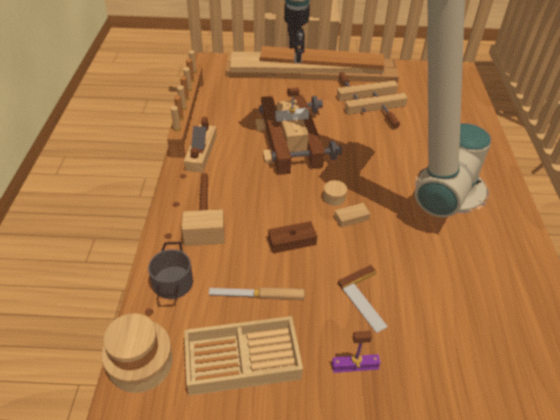

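Run:
```python
from rig import manip
from h import *
S=manip.calibration("scene");D=manip.calibration("side")
a=lambda x,y:(S,185+x/6-.5,120+y/6-.5);b=lambda x,y:(D,260+(x-390)/6-.5,70+y/6-.5)
print("grip",tri([a(213,98),b(588,132)]));print("collar",tri([a(220,200),b(585,240)]))
W=manip.calibration("wrist")
d=(plane(W,201,172,.095)+plane(W,350,171,.095))/2;print("bore",d)
print("stock end+55",plane(W,276.5,115,.095)+.055*np.array([.978,.208,0]),"screw+45",plane(W,276.5,129,.121)+.045*np.array([.978,.208,0]))
for n in("scene","side"):
  x=cv2.imread(f"pics/{n}0.png");y=cv2.imread(f"pics/{n}20.png");m=cv2.absdiff(x,y).max(2)>70;print(n,m.sum())
  if n=="side":print(m[270:,150:330].sum(),m[170:225,170:235].sum(),m[180:230,320:375].sum())
```

```text
grip (array([ 0.52447606, -0.20306643,  0.20505144]), [np.float64(0.00047644689114316225), np.float64(0.00047644689114285916)])
collar (array([ 0.52345614, -0.21368974,  0.12741763]), [np.float64(0.00043145911854477537), np.float64(0.0004314591185446663)])
bore [ 0.5205561  -0.21313465  0.095     ]
stock end+55 [ 0.52072675 -0.21204158  0.095     ] screw+45 [ 0.52101329 -0.21207555  0.121     ]
scene 7480
side 11011
0 0 147
```

Run:
```python
from rig import manip
from h import *
out=[]
for n,(x,y,w,h) in {"scene":(200,125,44,40),"side":(270,80,44,40)}.items():
    c=manip.calibration(n);im=cv2.imread(f"pics/{n}20.png")
    o=cv2.convertScaleAbs(cv2.resize(im[y:y+h,x:x+w],None,fx=9,fy=9,interpolation=cv2.INTER_CUBIC),alpha=1.3)
    for z,col in((.196,(0,255,0)),(.208,(255,0,0)),(.131,(0,255,255))):
        u,v=proj(c,np.array([.5235,-.2136,z]));print(n,z,u,v)
        cv2.circle(o,(int((u+.5-x)*9),int((v+.5-y)*9)),4,col,-1)
    out.append(o)
cv2.imwrite("pics/z21.png",np.hstack(out))
```

```text
scene 0.196 219.0897485137462 136.97095787497884
scene 0.208 218.7265035366927 134.12538292454434
scene 0.131 221.00190770654743 151.95035922669308
side 0.196 292.7916232044192 92.2315417014315
side 0.208 292.9320016385352 89.08618214638803
side 0.131 292.05415544537254 108.75545634016855
```

View pics/z21.png

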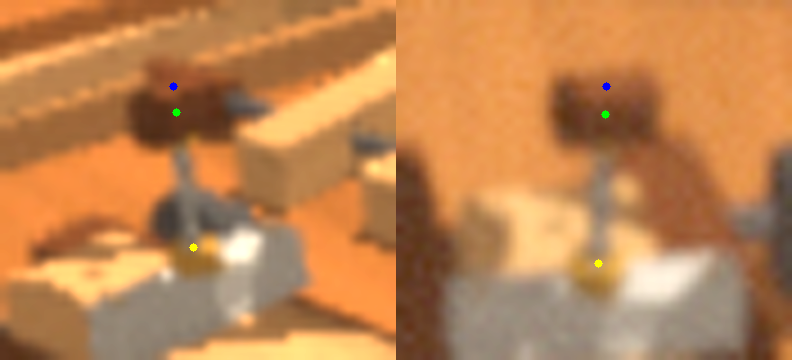

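With the grip predicted for a 27 mm projection, the marks fall on the grip in both views. The earlier triangulated grip point was spoiled by a dark thing behind it. The gauge stands free and the arm is clear, so I hand in.

```bash
python3 -c "
from rig import manip
print(manip.sign_off())"
```

```text
the job is handed in; nothing more can be done
None
```

The gauge now stands by itself on the blank, its stock across the wide bore and its rod run down to the bottom. I handed the job in at about 15 s; no verdict was reported.

- **Bottoming:** The rod slid at about 1–2 N and stopped at a projection of about 27 mm. The force then rose to 12 N over about 0.5 mm, roughly 20 N/mm, which matches the end grain. I eased the push to about 7.5 N, let go and raised the arm clear.
- **Last checks:** In the final wrist view the stock's centre is about 1 mm from the bore's axis. The grip's place worked out for a 27 mm projection falls on the grip in both fixed views. In the side view the rest and the other things look unmoved.
- **Checks that disagreed:**
  - The wrist camera's short-baseline heights came out about 9 mm too high, so I used the fixed cameras for height.
  - The wrist and fixed cameras first put the gauge about 5 mm apart in x; the side view at the grasp supported the fixed cameras.
  - My last triangulation of the grip came out about 9 mm too high and 10 mm aside. I put this down to a dark thing behind the grip in the scene view, since the projected marks agreed in both views.
  - Comparing the side pictures, 147 pixels changed around the offcut and round box. I took this for the arm or its shadow and did not check further.

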